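# Transfer connector hoods to the receiving rack in reverse order

## Task

Move the four connector hoods from the grey rack into the blue rack in reverse order, counted from each rack's red post: the hood that starts nearest the grey rack's red post goes into the blue pocket furthest from the blue rack's red post, and so on, until the one that starts furthest ends nearest. Set each hood upright on the floor of its own pocket, never let one fall over on the way, and leave all four standing there by themselves.

Things in the scene. Friction and masses are not known exactly. Their poses are not given: they have to be found in the camera images.
- hood_white: loose white connector hood, about 0.12 kg, standing upright: box body 44 (its x) by 34 (its y) by 45 mm high, with a round steel cable gland of 24 mm diameter on top up to 63 mm over its underside. Locking pegs stick 3 mm out of the two 44 mm long sides (seen only). Origin: centre of the underside; z up. It starts standing loosely in the pocket with the tab of its own colour
- hood_yellow: loose yellow connector hood, about 0.12 kg, standing upright: box body 44 (its x) by 34 (its y) by 45 mm high, with a round steel cable gland of 24 mm diameter on top up to 63 mm over its underside. Locking pegs stick 3 mm out of the two 44 mm long sides (seen only). Origin: centre of the underside; z up. It starts standing loosely in the pocket with the tab of its own colour
- hood_green: loose green connector hood, about 0.12 kg, standing upright: box body 44 (its x) by 34 (its y) by 45 mm high, with a round steel cable gland of 24 mm diameter on top up to 63 mm over its underside. Locking pegs stick 3 mm out of the two 44 mm long sides (seen only). Origin: centre of the underside; z up. It starts standing loosely in the pocket with the tab of its own colour
- hood_black: loose black connector hood, about 0.12 kg, standing upright: box body 44 (its x) by 34 (its y) by 45 mm high, with a round steel cable gland of 24 mm diameter on top up to 63 mm over its underside. Locking pegs stick 3 mm out of the two 44 mm long sides (seen only). Origin: centre of the underside; z up. It starts standing loosely in the pocket with the tab of its own colour
- pocket_white: fixed grey open pocket, one of four in a straight row at 60 mm pitch on the grey rack, with a flat white tab (26 by 44 mm, 6 high) beyond its +x wall. Outside 74 (x) by 58 (y) by 16 mm high, walls 4 mm, floor 4 mm thick. Origin: centre of the underside, which lies 20 mm above the table. It marks where the white hood starts
- pocket_yellow: fixed grey open pocket, one of four in a straight row at 60 mm pitch on the grey rack, with a flat yellow tab (26 by 44 mm, 6 high) beyond its +x wall. Outside 74 (x) by 58 (y) by 16 mm high, walls 4 mm, floor 4 mm thick. Origin: centre of the underside, which lies 20 mm above the table. It marks where the yellow hood starts
- pocket_green: fixed grey open pocket, one of four in a straight row at 60 mm pitch on the grey rack, with a flat green tab (26 by 44 mm, 6 high) beyond its +x wall. Outside 74 (x) by 58 (y) by 16 mm high, walls 4 mm, floor 4 mm thick. Origin: centre of the underside, which lies 20 mm above the table. It marks where the green hood starts
- pocket_black: fixed grey open pocket, one of four in a straight row at 60 mm pitch on the grey rack, with a flat black tab (26 by 44 mm, 6 high) beyond its +x wall. Outside 74 (x) by 58 (y) by 16 mm high, walls 4 mm, floor 4 mm thick. Origin: centre of the underside, which lies 20 mm above the table. It marks where the black hood starts
- start_post: fixed red post, 18 mm diameter, 35 mm high, at one end of the grey rack (either end) in line with the pockets: it marks the grey rack's first place. Origin: centre of its underside, 20 mm above the table. The pockets' origins lie 48, 108, 168 and 228 mm from it
- blue_rack: fixed blue rack on the table, 74 (x) by 310 mm (y). Four empty pockets centred at x = 0, y = +90, +30, -30, -90 mm, each 66 (x) by 56 (y) mm inside; floor 16 mm, wall tops 28 mm above the origin, walls 4 mm thick. Its red post (18 mm diameter, top at 51 mm) stands at y = +138 mm, next to the pocket at +90. Origin: centre of the underside; z up
Things that resemble listed ones, but are neither listed nor needed, are in the scene too. Several things have the shape of the hood_green; the one meant has the colours described above. What is shaped like the hood_black but pink or purple is not meant.

How it is judged:
At the end, for the whole second after the job is handed in: Every hood stands in the blue pocket that reverses its starting place: its origin within 15 mm of the pocket's centre along the rack's x and y, its underside within 4 mm of the pocket's floor height, tilted less than 0.1 rad, released and at rest (slower than 0.02 m/s and 0.2 rad/s) ((horizontal distance between pocket_white and start_post below 0.018 m or horizontal distance between pocket_white and start_post above 0.078 m or y of hood_white in the frame of blue_rack between -0.105 and -0.075 m) and (horizontal distance between pocket_white and start_post below 0.078 m or horizontal distance between pocket_white and start_post above 0.138 m or y of hood_white in the frame of blue_rack between -0.045 and -0.015 m) and (horizontal distance between pocket_white and start_post below 0.138 m or horizontal distance between pocket_white and start_post above 0.198 m or y of hood_white in the frame of blue_rack between 0.015 and 0.045 m) and (horizontal distance between pocket_white and start_post below 0.198 m or horizontal distance between pocket_white and start_post above 0.258 m or y of hood_white in the frame of blue_rack between 0.075 and 0.105 m) and x of hood_white in the frame of blue_rack between -0.015 and 0.015 m and z of hood_white in the frame of blue_rack between 0.012 and 0.02 m and angle between each of hood_white, hood_yellow, hood_green, hood_black's own z axis and vertical below 0.1 rad and linear speed of each of hood_white, hood_yellow, hood_green, hood_black below 0.02 m/s and angular speed of each of hood_white, hood_yellow, hood_green, hood_black below 0.2 rad/s and (horizontal distance between pocket_yellow and start_post below 0.018 m or horizontal distance between pocket_yellow and start_post above 0.078 m or y of hood_yellow in the frame of blue_rack between -0.105 and -0.075 m) and (horizontal distance between pocket_yellow and start_post below 0.078 m or horizontal distance between pocket_yellow and start_post above 0.138 m or y of hood_yellow in the frame of blue_rack between -0.045 and -0.015 m) and (horizontal distance between pocket_yellow and start_post below 0.138 m or horizontal distance between pocket_yellow and start_post above 0.198 m or y of hood_yellow in the frame of blue_rack between 0.015 and 0.045 m) and (horizontal distance between pocket_yellow and start_post below 0.198 m or horizontal distance between pocket_yellow and start_post above 0.258 m or y of hood_yellow in the frame of blue_rack between 0.075 and 0.105 m) and x of hood_yellow in the frame of blue_rack between -0.015 and 0.015 m and z of hood_yellow in the frame of blue_rack between 0.012 and 0.02 m and (horizontal distance between pocket_green and start_post below 0.018 m or horizontal distance between pocket_green and start_post above 0.078 m or y of hood_green in the frame of blue_rack between -0.105 and -0.075 m) and (horizontal distance between pocket_green and start_post below 0.078 m or horizontal distance between pocket_green and start_post above 0.138 m or y of hood_green in the frame of blue_rack between -0.045 and -0.015 m) and (horizontal distance between pocket_green and start_post below 0.138 m or horizontal distance between pocket_green and start_post above 0.198 m or y of hood_green in the frame of blue_rack between 0.015 and 0.045 m) and (horizontal distance between pocket_green and start_post below 0.198 m or horizontal distance between pocket_green and start_post above 0.258 m or y of hood_green in the frame of blue_rack between 0.075 and 0.105 m) and x of hood_green in the frame of blue_rack between -0.015 and 0.015 m and z of hood_green in the frame of blue_rack between 0.012 and 0.02 m and (horizontal distance between pocket_black and start_post below 0.018 m or horizontal distance between pocket_black and start_post above 0.078 m or y of hood_black in the frame of blue_rack between -0.105 and -0.075 m) and (horizontal distance between pocket_black and start_post below 0.078 m or horizontal distance between pocket_black and start_post above 0.138 m or y of hood_black in the frame of blue_rack between -0.045 and -0.015 m) and (horizontal distance between pocket_black and start_post below 0.138 m or horizontal distance between pocket_black and start_post above 0.198 m or y of hood_black in the frame of blue_rack between 0.015 and 0.045 m) and (horizontal distance between pocket_black and start_post below 0.198 m or horizontal distance between pocket_black and start_post above 0.258 m or y of hood_black in the frame of blue_rack between 0.075 and 0.105 m) and x of hood_black in the frame of blue_rack between -0.015 and 0.015 m and z of hood_black in the frame of blue_rack between 0.012 and 0.02 m); the robot touches nothing.
It fails at once if the white hood tips over (more than 0.7 rad) (angle between hood_white's own z axis and vertical above 0.7 rad).
It fails at once if the yellow hood tips over (more than 0.7 rad) (angle between hood_yellow's own z axis and vertical above 0.7 rad).
It fails at once if the green hood tips over (more than 0.7 rad) (angle between hood_green's own z axis and vertical above 0.7 rad).
It fails at once if the black hood tips over (more than 0.7 rad) (angle between hood_black's own z axis and vertical above 0.7 rad).
It also fails if it takes over 109 s, if anything falls off the work surface, if the arm or the gripper's body presses on something with over 40 N, if the wrist force passes 120 N, or if a joint passes its speed limit or range.

## Robot

A 7-joint arm with a two-finger parallel gripper is mounted at the origin on the work surface. World frame = base frame: x ahead of the robot, y to its left, z up, the work surface at z = 0. Lengths are in m, angles in rad, forces in N, time in s.
With the tool pointing down it reaches from about 0.425 to 0.925 m from the base axis. Payload 6.8 kg.
Tool frame: the origin (TCP) lies where the fingers leave the gripper's body, on its centre line; the fingertips stand 73 mm ahead of it and the grasp point (between the pads) lies 54 mm ahead of it; z points along the fingers, y is the line along which they close (so a half turn about z gives the same grasp; the last joint's range is limited). The gripper opens to 85 mm and grips with 20 to 120 N. Pads are 22 mm wide; open, the fingers measure 114 mm over their backs; the gripper's body (76 mm by 85 mm) begins 54 mm behind the grasp point. The pads swing forward as they close: fully open they stand 13 mm farther back than shut.
Start: joints at [-1.425, 0.477, 0.022, 1.555, -0.011, 1.109, -0.083], TCP at [0.169, 0.653, 0.304] pointing down, gripper open.
Joint ranges: [-2.96, 2.96], [-0.34, 2.1], [-1.41, 1.46], [0.24, 2.44], [-1.37, 4.51], [0.17, 1.92], [-2.96, 2.96]. Speed limits (rad/s): [2.39, 2.39, 3.14, 3.14, 3.14, 3.14, 3.14].

## Interface

Orientations are given as a rotation vector (axis times angle).
In Python, from bench import r, grab_frame, camera_info gives the robot as it stands.
- The arm moves only by the tool jog_arm, called by a JSON object that holds its "method" and its "body". Schema: {"type":"object","properties":{"ticks":{"type":"string"},"aperture":{"type":"number"},"grip_force":{"type":"number"},"only":{"type":"string"},"quiet":{"type":"boolean"},"lines":{"type":"string"}},"required":["ticks"],"additionalProperties":false}. ticks is a string of 1 to 5 rows, parted by a bar, with the numbers parted by spaces; each row has 6 numbers: dx, dy, dz in m, then a rotation vector rx, ry, rz in rad; each row is the pose to reach, as a shift and turn from the pose commanded when the call began, along the tool's axes at that moment; what a row does not reach only later rows make up. A row lasts 1/10 s, in which the tool goes at most 0.05 m and 0.15 rad, less where a joint would pass 70% of its speed; a pose out of reach is approached as far as the arm can. aperture is the finger opening in m, set as the call begins (left out keeps the last). The fingers move at their own pace and stop on an object; grip_force is the grip in N (left out, the last holds). Time passes only in rows, so rows that do not move let the fingers close. The tool returns the time, the measured TCP pose, the force, the opening and the grip force at its end. only (a regular expression) keeps the lines of the reply that match it, lines (a string "A,B") keeps lines A to B, and quiet returns only ok. Input that does not fit is refused with a message, and nothing moves.
- r.get_obs(): the state, without advancing time (a new reading comes with each control period).
- grab_frame(name): name is "scene" or "top" or "wrist"; returns (picture, depth): 384x512x3 uint8, blue, green, red; 384x512 float32, m along the optical axis (not along the pixel's ray), 0 where there is no reading.
- camera_info(name): a dict with "camera_matrix" (3x3 intrinsics, pixels), "R" (3x3) and "t" (3): a world point X has camera coordinates R X + t. Camera axes: x right, y down, z forward; pixel columns grow to the right and rows downward; lengths in m; the calibration is good to about 2 mm. A picture is of the moment at which its call begins: read the wrist's pose just before it. camera_info takes no time and is no camera call; for the wrist camera it gives the pose at the moment of the call.
- r.hand_in(): hands the job in; it is judged then, once.
The state is a dict: "clock": time; "joints": joint angles; "qvel": joint speeds; "tau": joint torques, N m; "tcp_pos": TCP position; "orientation": TCP orientation; "contact_force": force on the tool from outside, world axes, zero at the start; "moment": the same for the moment, N m; "grip_width": finger opening in m; "gripper_force": force on a finger pad.
Only numpy, scipy, OpenCV 4.12 (cv2) and the standard library are available. Lean on these libraries where they do the work, as an engineer would, in place of code of your own. Each camera call takes 0.05 s, during which the arm holds its last target. There are 200 camera calls.

## Working session

There is one attempt and no reset: what is moved stays moved. The work goes in short steps, Python scripts to look and compute and a tool call to move; the robot and the scene stay as the last step left them, time stands still between calls to the robot, and variables do not carry over. Pictures are saved under pics/ and viewed, at most 14 in all, crops included, and the job is handed in when it is done.

```bash
mkdir -p pics; ls
```

Run:
```python
from bench import r, grab_frame, camera_info
import cv2,numpy as np
o=r.get_obs(); print({k:np.round(v,3) for k,v in o.items()})
for n in ("scene","top"):
    p,d=grab_frame(n); cv2.imwrite(f"pics/{n}0.png",p); np.save(f"{n}0.npy",d); c=camera_info(n); print(n,np.round(c["camera_matrix"],1).tolist(),np.round(c["R"],3).tolist(),np.round(c["t"],3))
```

```text
pics
{'clock': np.float64(0.0), 'joints': array([-1.425,  0.478,  0.022,  1.556, -0.011,  1.109, -0.083]), 'qvel': array([-0.001, -0.001,  0.002,  0.   , -0.001,  0.002, -0.   ]), 'tau': array([-0.0000e+00, -5.9644e+01,  1.6070e+00, -2.8120e+01,  1.2000e-02,
        9.0000e-03, -0.0000e+00]), 'tcp_pos': array([0.169, 0.653, 0.303]), 'orientation': array([-3.980e-01, -3.116e+00,  3.000e-03]), 'contact_force': array([-0.471,  0.444, -0.752]), 'moment': array([-0.027,  0.024, -0.057]), 'gripper_force': np.float64(0.0), 'grip_width': np.float64(0.085)}
scene [[374.2, 0.0, 258.4], [0.0, 374.2, 190.0], [0.0, 0.0, 1.0]] [[0.876, 0.482, -0.015], [0.256, -0.491, -0.832], [-0.408, 0.726, -0.554]] [-0.581 -0.077  0.954]
top [[442.2, 0.0, 252.2], [0.0, 442.2, 188.0], [0.0, 0.0, 1.0]] [[0.005, -1.0, -0.01], [-0.989, -0.003, -0.151], [0.151, 0.011, -0.989]] [0.03  0.628 0.758]
```

View pics/top0.png

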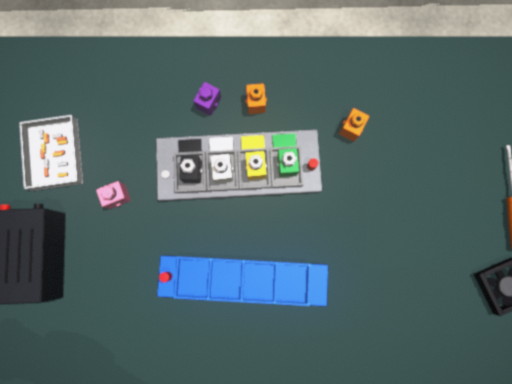

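View pics/scene0.png

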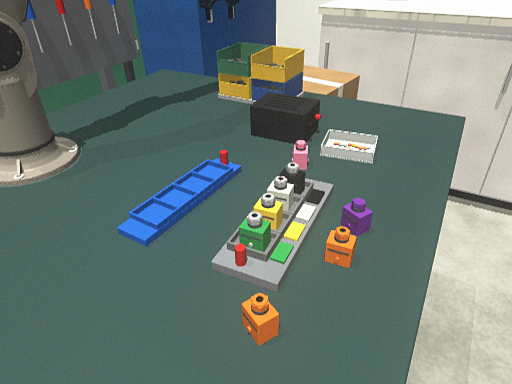

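The top view shows a grey rack with its red post at the right (313,163). From that post the order is green (289,160), yellow (256,163), white (221,166), black (189,167). The blue rack's post is at the left (165,277), so the blue pockets from right to left take green, yellow, white and black. The scene view agrees. The orange, pink and purple hoods are decoys.

Create h.py:
```python
import cv2,numpy as np
from bench import r,grab_frame,camera_info
from scipy.spatial.transform import Rotation as Ro
def cloud(c,d):
    K=np.array(c["camera_matrix"]);R=np.array(c["R"]);t=np.array(c["t"])
    v,u=np.indices(d.shape);X=np.stack([(u-K[0,2])/K[0,0]*d,(v-K[1,2])/K[1,1]*d,d],-1)
    return (X-t)@R
def ray(c,uv,z):
    K=np.array(c["camera_matrix"]);R=np.array(c["R"]);t=np.array(c["t"])
    a=R.T@np.linalg.solve(K,[uv[0],uv[1],1]);o=-R.T@t
    return o+a*(z-o[2])/a[2]
```

Run:
```python
from h import *
B={"top":(145,310,150,335),"scene":(150,290,110,345)}
for n in B:
    p=cv2.imread(f"pics/{n}0.png");d=np.load(f"{n}0.npy");c=camera_info(n);P=cloud(c,d)
    hsv=cv2.cvtColor(p,cv2.COLOR_BGR2HSV);H,S,V=cv2.split(hsv)
    ok=(d>0)&(P[...,0]>.25)&(P[...,0]<.85)&(P[...,1]<.25)&(P[...,1]>-.25)
    print(n,"table z",np.median(P[(d>0)&(H>70)&(H<100)&(V<70)][:,2]))
    hb=(H>100)&(H<125)&(S>150)&ok
    cn=max(cv2.findContours(hb.astype(np.uint8),0,1)[0],key=cv2.contourArea)
    rc=cv2.minAreaRect(cn);m=cv2.boxPoints(rc)
    z=P[hb][:,2];hist=np.histogram(z,bins=np.arange(0,.07,.002));print("blue z hist",hist[0].tolist())
    print("blue corners", [ray(c,q,.028).round(4).tolist() for q in m])
    red=((H<6)|(H>174))&(S>150)&(V>100)&ok
    k,l,s,ce=cv2.connectedComponentsWithStats(red.astype(np.uint8))
    for i in range(1,k):
        if s[i,4]>15:
            q=P[l==i];zt=np.percentile(q[:,2],90);tt=q[q[:,2]>zt-.006];print("red",s[i].tolist(),"ztop",zt.round(4),np.median(tt[:,:2],0).round(4))
    g=ok&(P[...,2]>.055)
    k,l,s,ce=cv2.connectedComponentsWithStats(g.astype(np.uint8))
    for i in range(1,k):
        if s[i,4]>30:
            q=P[l==i];zt=np.percentile(q[:,2],95);T=q[q[:,2]>zt-.006];b=q[(q[:,2]<zt-.01)]
            print("hood",s[i].tolist(),p[l==i].mean(0).astype(int),"ztop",zt.round(4),"gland",(T[:,:2].min(0)/2+T[:,:2].max(0)/2).round(4),"bodyz",np.histogram(q[:,2],bins=np.arange(.055,.1,.003))[0].tolist())
p=cv2.imread("pics/top0.png")[125:315,150:335];cv2.imwrite("pics/topz.png",cv2.resize(p,None,fx=4,fy=3.1,interpolation=2)[:590])
o=r.get_obs();print(Ro.from_rotvec(o["orientation"]).as_matrix().round(3).tolist(),o["tcp_pos"])
print({k:np.round(camera_info("wrist")[k],3).tolist() for k in("R","t")}, r.get_obs()["clock"])
```

```text
top table z 0.0030052529000900445
blue z hist [84, 45, 12, 2, 1, 1, 65, 1096, 2925, 1491, 157, 36, 51, 232, 549, 250, 23, 0, 0, 0, 0, 0, 0, 0, 0, 0, 0, 0, 0, 0, 0, 0, 0, 0]
blue corners [[0.4306, 0.2041, 0.028], [0.5071, 0.2026, 0.028], [0.4915, -0.1071, 0.028], [0.4158, -0.1013, 0.028]]
red [309, 159, 8, 10, 59] ztop 0.0575 [ 0.6725 -0.0778]
red [159, 273, 11, 8, 63] ztop 0.0537 [0.4679 0.1865]
hood [200, 86, 12, 15, 136] [180  74 145] ztop 0.0662 gland [0.805  0.1193] bodyz [8, 12, 68, 47, 1, 0, 0, 0, 0, 0, 0, 0, 0, 0, 0]
hood [249, 86, 14, 14, 136] [ 49 132 201] ztop 0.0658 gland [0.8055 0.0259] bodyz [6, 15, 74, 40, 1, 0, 0, 0, 0, 0, 0, 0, 0, 0, 0]
hood [352, 113, 13, 15, 145] [ 53 139 202] ztop 0.0662 gland [ 0.7529 -0.1609] bodyz [6, 19, 71, 46, 3, 0, 0, 0, 0, 0, 0, 0, 0, 0, 0]
hood [278, 149, 21, 26, 495] [139 191 127] ztop 0.0894 gland [ 0.6745 -0.0324] bodyz [11, 13, 8, 12, 151, 137, 5, 6, 6, 19, 66, 58, 3, 0, 0]
hood [246, 151, 21, 27, 487] [123 212 217] ztop 0.0891 gland [0.6678 0.0254] bodyz [7, 10, 9, 12, 147, 136, 8, 9, 5, 11, 70, 63, 0, 0, 0]
hood [211, 154, 22, 27, 49
[... 853 characters left out ...]
81 0.0553] bodyz [136, 123, 141, 161, 625, 99, 84, 70, 85, 104, 265, 18, 0, 0, 0]
hood [352, 197, 14, 11, 117] [165  76 134] ztop 0.064 gland [0.8053 0.1182] bodyz [18, 24, 69, 6, 0, 0, 0, 0, 0, 0, 0, 0, 0, 0, 0]
hood [335, 226, 15, 13, 150] [ 61 130 210] ztop 0.0639 gland [0.8061 0.0242] bodyz [16, 34, 94, 6, 0, 0, 0, 0, 0, 0, 0, 0, 0, 0, 0]
hood [251, 292, 18, 19, 249] [ 60 134 211] ztop 0.0641 gland [ 0.7539 -0.1619] bodyz [26, 51, 156, 16, 0, 0, 0, 0, 0, 0, 0, 0, 0, 0, 0]
[[-0.968, 0.251, -0.0], [0.251, 0.968, -0.002], [-0.0, -0.002, -1.0]] [0.16936999 0.65296354 0.30300786]
{'R': [[0.251, 0.968, -0.002], [0.915, -0.237, 0.328], [0.317, -0.084, -0.945]], 't': [-0.673, -0.041, 0.381]} 0.1
```

View pics/topz.png

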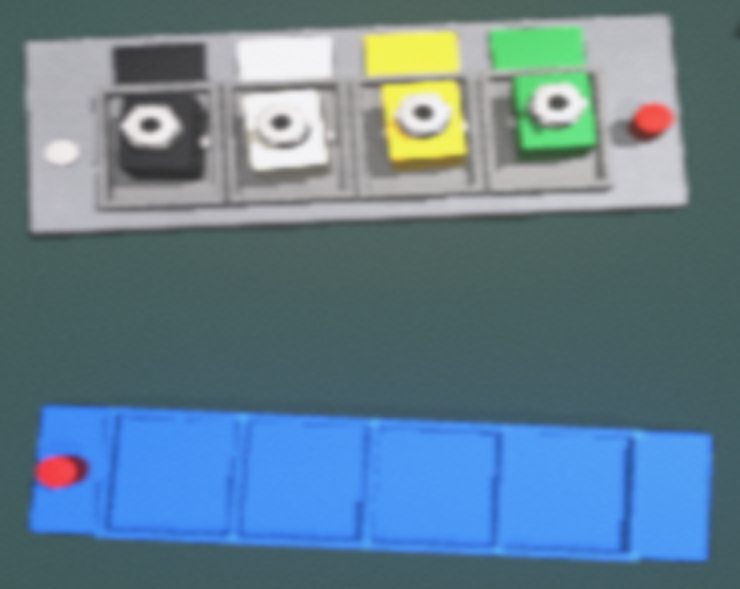

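Zooming in confirms this order; the hoods have slightly different yaws. Next I move the wrist camera over both racks for a finer measurement.

{"method": "jog_arm", "body": {"ticks": "-0.035 -0.03 -0.006 0 0 0.12 | -0.07 -0.06 -0.012 0 0 0.24 | -0.105 -0.09 -0.018 0 0 0.36 | -0.14 -0.12 -0.024 0 0 0.48 | -0.175 -0.15 -0.03 0 0 0.6", "aperture": 0.085, "grip_force": 40}}

```text
clock: 0.6
tcp_pos: [0.3019, 0.4624, 0.3338]
orientation: [-1.308, -2.856, 0.001]
contact_force: [0.2, 0.2, 0.5]
grip_width: 0.0852
gripper_force: 0.0
```

Run:
```python
from h import *
o=r.get_obs();M=Ro.from_rotvec(o["orientation"]).as_matrix();print(M.round(3).tolist(),o["joints"].round(3))
print("to go",(M.T@(np.array([.56,.10,.39])-o["tcp_pos"])).round(3),"yaw",np.arctan2(M[1,1],M[0,1]).round(3))
```

```text
[[-0.653, 0.757, -0.0], [0.757, 0.653, -0.0], [-0.0, -0.001, -1.0]] [-1.271  0.246  0.199  1.828 -0.055  1.073 -0.339]
to go [-0.443 -0.041 -0.056] yaw 0.712
```

{"method": "jog_arm", "body": {"ticks": "-0.047 -0.004 -0.006 0 0 0.1 | -0.094 -0.008 -0.012 0 0 0.2 | -0.141 -0.012 -0.018 0 0 0.3 | -0.188 -0.016 -0.024 0 0 0.4 | -0.235 -0.02 -0.03 0 0 0.5"}}

```text
clock: 1.1
tcp_pos: [0.4412, 0.2721, 0.364]
orientation: [-1.972, -2.445, 0.0]
contact_force: [1.6, 0.3, 0.8]
grip_width: 0.0852
gripper_force: 0.0
```

Run:
```python
from h import *
o=r.get_obs();M=Ro.from_rotvec(o["orientation"]).as_matrix();print(M.round(3).tolist(),o["joints"].round(3))
print("to go",(M.T@(np.array([.56,.10,.39])-o["tcp_pos"])).round(3),"yaw",np.arctan2(M[1,1],M[0,1]).round(3))
```

```text
[[-0.211, 0.977, -0.0], [0.977, 0.211, 0.0], [0.0, -0.0, -1.0]] [-1.032  0.161  0.41   1.874 -0.071  1.121 -0.383]
to go [-0.193  0.08  -0.026] yaw 0.213
```

{"method": "jog_arm", "body": {"ticks": "-0.045 0.018 -0.006 0 0 0.06 | -0.09 0.036 -0.012 0 0 0.12 | -0.135 0.055 -0.018 0 0 0.18 | -0.175 0.073 -0.023 0 0 0.213 | -0.193 0.08 -0.026 0 0 0.213"}}

```text
clock: 1.6
tcp_pos: [0.5619, 0.0981, 0.3903]
orientation: [2.223, 2.217, -0.0]
contact_force: [1.1, 0.4, -0.1]
grip_width: 0.085
gripper_force: 0.0
```

{"method": "jog_arm", "body": {"ticks": "0 0 0 0 0 0 | 0 0 0 0 0 0 | 0 0 0 0 0 0"}}

```text
clock: 1.9
tcp_pos: [0.5594, 0.1044, 0.3894]
orientation: [-2.213, -2.228, 0.001]
contact_force: [0.0, -0.2, 0.6]
grip_width: 0.0854
gripper_force: 0.0
```

Create meas.py:
```python
from h import *
def meas(tag):
    c=camera_info("wrist");p,d=grab_frame("wrist");cv2.imwrite(f"pics/{tag}.png",p);np.save(f"{tag}.npy",d);np.save(f"{tag}_c.npy",c,allow_pickle=True)
    return c,p,d
```

Run:
```python
from meas import *
o=r.get_obs();M=Ro.from_rotvec(o["orientation"]).as_matrix();print(M.round(3).tolist(),o["joints"].round(3),o["tcp_pos"])
c,p,d=meas("w1");print(c["camera_matrix"])
```

```text
[[-0.006, 1.0, -0.001], [1.0, 0.006, 0.0], [0.0, -0.001, -1.0]] [-0.757  0.25   0.569  1.736 -0.144  1.198 -0.142] [0.55941825 0.10435327 0.38935126]
[[305.36859203   0.         254.93198094]
 [  0.         305.36859203 194.04495174]
 [  0.           0.           1.        ]]
```

View pics/w1.png

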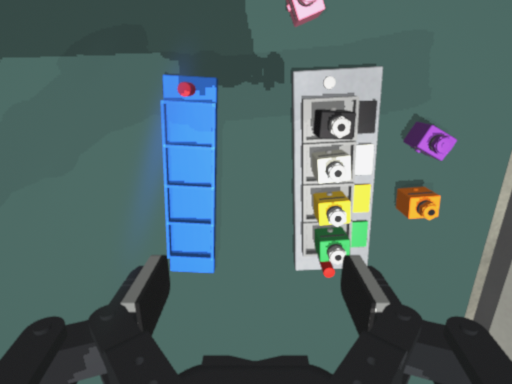

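The wrist view shows the blue rack at left (163-217, 75-272) with its post at (187,89). On the grey rack are black (340,126), white (338,170), yellow (338,215) and green (338,257), and its red post is at (328,270).

Create an.py:
```python
from h import *
def hoods(P,ok,box=(.6,.74,-.1,.2),zb=.069,zg=.087):
    x0,x1,y0,y1=box;ok=ok&(P[...,0]>x0)&(P[...,0]<x1)&(P[...,1]>y0)&(P[...,1]<y1)
    g=ok&(abs(P[...,2]-zg)<.006);k,l,s,ce=cv2.connectedComponentsWithStats(g.astype(np.uint8),connectivity=8)
    out=[]
    for i in range(1,k):
        if s[i,4]<15: continue
        q=P[l==i];cg,rr=cv2.minEnclosingCircle((q[:,:2]*1e3).astype(np.float32))
        b=P[ok&(abs(P[...,2]-zb)<.005)&(np.hypot(P[...,0]-cg[0]/1e3,P[...,1]-cg[1]/1e3)<.03)]
        if len(b)<20: continue
        (cx,cy),(w,h),a=cv2.minAreaRect((b[:,:2]*1e3).astype(np.float32))
        if w<h: a+=90
        a=(a+90)%180-90
        out.append((np.round(cg,1),round(rr,1),np.median(q[:,2]).round(4),"body",round(cx,1),round(cy,1),round(w,1),round(h,1),"xaxis deg",round(a,1),np.median(b[:,2]).round(4)))
    return sorted(out,key=lambda t:t[0][1])
def blue(p,P,ok):
    H,S,V=cv2.split(cv2.cvtColor(p,cv2.COLOR_BGR2HSV));m=ok&(H>100)&(H<125)&(S>120)&(P[...,0]<.56)&(P[...,0]>.38)&(P[...,1]<.25)&(P[...,1]>-.15)
    for nm,a,b in(("top",.024,.034),("floor",.012,.021)):
        q=P[m&(P[...,2]>a)&(P[...,2]<b)];rc=cv2.minAreaRect((q[:,:2]*1e3).astype(np.float32))
        print("blue",nm,np.median(q[:,2]).round(4),len(q),np.round(rc[0],1),np.round(rc[1],1),round(rc[2],2))
    red=ok&((H<6)|(H>174))&(S>150)&(P[...,2]>.045)&(P[...,0]<.56)&(P[...,0]>.4)&(P[...,1]<.22)&(P[...,1]>.15)
    q=P[red];print("post",np.round(cv2.minEnclosingCircle((q[:,:2]*1e3).astype(np.float32))[0],1),np.percentile(q[:,2],[50,90]).round(4))
```

Run:
```python
from an import *
for n in("top0","w1"):
    p=cv2.imread(f"pics/{n}.png");d=np.load(f"{n}.npy");c=camera_info("top") if n=="top0" else np.load("w1_c.npy",allow_pickle=True).item()
    P=cloud(c,d);print(n);[print(*t) for t in hoods(P,d>0)];blue(p,P,d>0)
```

```text
top0
[674.4 -32.9] 12.9 0.0875 body 674.2 -32.8 44.2 34.2 xaxis deg 4.9 0.0698
[667.7  25.5] 12.5 0.0877 body 668.5 25.8 44.6 33.9 xaxis deg 6.0 0.0699
[662.6  88.5] 12.9 0.0874 body 662.5 87.9 44.7 33.9 xaxis deg 7.6 0.0698
[660.8 144.9] 12.7 0.0876 body 660.5 144.9 34.2 43.8 xaxis deg -1.2 0.07
blue top 0.029 1111 [460.7  54.8] [255.5  74.2] 87.18
blue floor 0.0172 5709 [460.3  49. ] [309.9  74. ] 87.13
post [468.  187.1] [0.0522 0.0537]
w1
[672.4 -33.5] 12.9 0.0859 body 672.2 -32.6 43.7 34.0 xaxis deg 4.8 0.0682
[666.6  25.8] 12.9 0.0859 body 666.1 25.5 43.4 34.1 xaxis deg 6.4 0.0682
[660.5  87.7] 12.5 0.086 body 660.5 87.5 44.3 34.1 xaxis deg 6.7 0.0681
[658.9 144.1] 12.5 0.086 body 659.2 144.3 34.1 45.0 xaxis deg -1.3 0.0682
blue top 0.0275 1723 [458.4  48. ] [244.9  74.4] 87.09
blue floor 0.0157 7813 [458.6  48.4] [309.9  74.3] 87.19
post [468.6 186.2] [0.0506 0.0514]
```

Create go.py:
```python
# usage: go.py x y z yawdeg : how far to go in the tool's axes
from h import *
import sys
x,y,z,a=map(float,sys.argv[1:5]);o=r.get_obs();M=Ro.from_rotvec(o["orientation"]).as_matrix()
T=np.array([[-np.sin(np.radians(a)),np.cos(np.radians(a)),0],[np.cos(np.radians(a)),np.sin(np.radians(a)),0],[0,0,-1]]).T
print("clock",o["clock"].round(2),"shift",(M.T@(np.array([x,y,z])-o["tcp_pos"])).round(4),"rot",Ro.from_matrix(M.T@T).as_rotvec().round(3),"tcp",o["tcp_pos"].round(4))
```

```bash
python3 go.py .673 -.033 .20 4.8
```

```text
Traceback (most recent call last):
  File "go.py", line 6, in <module>
    print("clock",o["clock"].round(2),"shift",(M.T@(np.array([x,y,z])-o["tcp_pos"])).round(4),"rot",Ro.from_matrix(M.T@T).as_rotvec().round(3),"tcp",o["tcp_pos"].round(4))
                  ^^^^^^^^^^^^^^^^
AttributeError: 'float' object has no attribute 'round'
```

```bash
sed -i 's/o\["clock"\].round(2)/round(float(o["clock"]),2)/' go.py; python3 go.py .673 -.033 .20 4.8
```

```text
clock 1.95 shift [-0.1383  0.1128  0.1892] rot [-0.001 -0.001 -0.077] tcp [0.5594 0.1044 0.3894]
```

{"method": "jog_arm", "body": {"ticks": "-0.025 0.02 0.034 0 0 -0.02 | -0.05 0.04 0.07 0 0 -0.04 | -0.08 0.064 0.105 0 0 -0.077 | -0.11 0.09 0.138 0 0 -0.077 | -0.125 0.105 0.16 0 0 -0.077"}}

```text
clock: 2.45
tcp_pos: [0.6659, -0.0229, 0.2274]
orientation: [-2.129, -2.309, 0.003]
contact_force: [0.2, -0.5, 0.7]
grip_width: 0.085
gripper_force: 0.0
```

{"method": "jog_arm", "body": {"ticks": "0 0 0 0 0 0 | 0 0 0 0 0 0 | 0 0 0 0 0 0", "quiet": true}}

```text
ok
```

```bash
python3 go.py .673 -.033 .14 4.8
```

```text
clock 2.75 shift [-0.0138  0.006   0.0908] rot [ 0.001 -0.001 -0.   ] tcp [ 0.6658 -0.0198  0.2308]
```

{"method": "jog_arm", "body": {"ticks": "-0.01 0.004 0.02 0 0 0 | -0.014 0.006 0.05 0 0 0 | -0.014 0.006 0.085 0 0 0 | -0.014 0.006 0.11 0 0 0 | -0.014 0.006 0.119 0 0 0", "quiet": true}}

```text
ok
```

{"method": "jog_arm", "body": {"ticks": "0 0 0 0 0 0 | 0 0 0 0 0 0 | 0 0 0 0 0 0", "quiet": true}}

```text
ok
```

```bash
python3 go.py .673 -.033 .112 4.8
```

```text
clock 3.55 shift [ 0.0022 -0.0008  0.001 ] rot [ 0.003  0.    -0.002] tcp [ 0.674  -0.0351  0.113 ]
```

{"method": "jog_arm", "body": {"ticks": "0 0 0 0 0 0 | 0 0 0 0 0 0 | 0 0 0 0 0 0 | 0 0 0 0 0 0 | 0 0 0 0 0 0", "aperture": 0.03, "grip_force": 40}}

```text
clock: 4.05
tcp_pos: [0.6733, -0.0354, 0.1116]
orientation: [2.129, 2.309, 0.001]
contact_force: [0.8, 0.7, 5.9]
grip_width: 0.0432
gripper_force: 42.1
```

{"method": "jog_arm", "body": {"ticks": "0 0 0 0 0 0 | 0 0 0 0 0 0 | 0 0 0 0 0 0 | 0 0 0 0 0 0 | 0 0 0 0 0 0"}}

```text
clock: 4.55
tcp_pos: [0.6733, -0.0354, 0.1116]
orientation: [2.129, 2.309, 0.001]
contact_force: [0.0, 0.1, 5.8]
grip_width: 0.0436
gripper_force: 42.2
```

{"method": "jog_arm", "body": {"ticks": "0 0 -0.01 0 0 0 | 0 0 -0.03 0 0 0 | 0 0 -0.055 0 0 0 | 0 0 -0.075 0 0 0 | 0 0 -0.08 0 0 0"}}

```text
clock: 5.05
tcp_pos: [0.6737, -0.0356, 0.1933]
orientation: [2.128, 2.308, 0.003]
contact_force: [0.7, 0.8, -1.9]
grip_width: 0.0431
gripper_force: 41.4
```

```bash
python3 go.py .4548 -.0435 .19 -2.85
```

```text
clock 5.05 shift [ 0.0098 -0.2188  0.0026] rot [0.003 0.    0.13 ] tcp [ 0.6737 -0.0356  0.1933]
```

{"method": "jog_arm", "body": {"ticks": "0.001 -0.01 0 0 0 0.01 | 0.002 -0.035 0 0 0 0.03 | 0.004 -0.065 0 0 0 0.05 | 0.005 -0.095 0 0 0 0.065 | 0.005 -0.12 0 0 0 0.065", "quiet": true}}

```text
ok
```

{"method": "jog_arm", "body": {"ticks": "0.001 -0.025 0 0 0 0.015 | 0.002 -0.05 0 0 0 0.03 | 0.003 -0.075 0 0 0 0.05 | 0.0035 -0.09 0 0 0 0.065 | 0.004 -0.097 0 0 0 0.065", "quiet": true}}

```text
ok
```

{"method": "jog_arm", "body": {"ticks": "0 0 0 0 0 0 | 0 0 0 0 0 0 | 0 0 0 0 0 0"}}

```text
clock: 6.35
tcp_pos: [0.4566, -0.0376, 0.1909]
orientation: [2.274, 2.166, 0.0]
contact_force: [-0.7, -0.3, -1.3]
grip_width: 0.0434
gripper_force: 41.4
```

```bash
python3 go.py .4548 -.0435 .105 -2.85
```

```text
clock 6.35 shift [-0.006  -0.0016  0.0859] rot [0.001 0.    0.001] tcp [ 0.4566 -0.0376  0.1909]
```

{"method": "jog_arm", "body": {"ticks": "-0.003 -0.001 0.01 0 0 0 | -0.006 -0.002 0.03 0 0 0 | -0.006 -0.002 0.055 0 0 0 | -0.006 -0.002 0.07 0 0 0 | -0.006 -0.002 0.08 0 0 0", "quiet": true}}

```text
ok
```

{"method": "jog_arm", "body": {"ticks": "0 0 0 0 0 0 | 0 0 0.002 0 0 0 | 0 0 0.004 0 0 0 | 0 0 0.006 0 0 0 | 0 0 0.006 0 0 0"}}

```text
clock: 7.35
tcp_pos: [0.4537, -0.0434, 0.1051]
orientation: [2.275, 2.166, 0.001]
contact_force: [0.4, -0.7, -1.0]
grip_width: 0.0436
gripper_force: 41.3
```

{"method": "jog_arm", "body": {"ticks": "0 0 0 0 0 0 | 0 0 0 0 0 0"}}

```text
clock: 7.55
tcp_pos: [0.4536, -0.0434, 0.1051]
orientation: [2.275, 2.166, 0.001]
contact_force: [0.3, -0.3, -1.5]
grip_width: 0.0436
gripper_force: 41.3
```

```bash
python3 go.py .4548 -.0435 .1036 -2.85
```

```text
clock 7.55 shift [-0.      0.0012  0.0015] rot [ 0.    -0.     0.001] tcp [ 0.4536 -0.0434  0.1051]
```

{"method": "jog_arm", "body": {"ticks": "0 0 0.001 0 0 0 | 0 0 0.0015 0 0 0 | 0 0 0.0015 0 0 0"}}

```text
clock: 7.85
tcp_pos: [0.4535, -0.0435, 0.1035]
orientation: [-2.275, -2.166, -0.0]
contact_force: [-0.8, 0.1, 2.4]
grip_width: 0.0432
gripper_force: 41.6
```

{"method": "jog_arm", "body": {"ticks": "0 0 0 0 0 0 | 0 0 0 0 0 0 | 0 0 0 0 0 0 | 0 0 0 0 0 0 | 0 0 0 0 0 0", "aperture": 0.085}}

```text
clock: 8.35
tcp_pos: [0.4535, -0.0435, 0.1034]
orientation: [2.275, 2.166, 0.0]
contact_force: [-0.2, 0.1, -0.0]
grip_width: 0.0849
gripper_force: 0.0
```

{"method": "jog_arm", "body": {"ticks": "0 0 -0.02 0 0 0 | 0 0 -0.05 0 0 0 | 0 0 -0.08 0 0 0 | 0 0 -0.1 0 0 0 | 0 0 -0.11 0 0 0"}}

```text
clock: 8.85
tcp_pos: [0.4541, -0.0435, 0.215]
orientation: [2.274, 2.165, 0.004]
contact_force: [0.3, 0.7, -0.6]
grip_width: 0.0848
gripper_force: 0.0
```

```bash
python3 go.py .6673 .0256 .16 6.2
```

```text
clock 8.85 shift [0.0794 0.2094 0.0555] rot [ 0.003 -0.001 -0.157] tcp [ 0.4541 -0.0435  0.215 ]
```

{"method": "jog_arm", "body": {"ticks": "0.01 0.025 0 0 0 -0.03 | 0.025 0.065 0 0 0 -0.07 | 0.04 0.105 0 0 0 -0.11 | 0.055 0.145 0 0 0 -0.15 | 0.068 0.18 0 0 0 -0.157", "quiet": true}}

```text
ok
```

{"method": "jog_arm", "body": {"ticks": "0 0 0 0 0 0 | 0 0 0 0 0 0 | 0 0 0 0 0 0", "quiet": true}}

```text
ok
```

```bash
python3 go.py .6673 .0256 .112 6.2
```

Run:
```python
from meas import *
from an import *
c,p,d=meas("w2");P=cloud(c,d)
print("grey");[print(*t) for t in hoods(P,d>0)]
print("blue");[print(*t) for t in hoods(P,d>0,(.4,.52,-.1,.2),.061,.079)]
```

```text
clock 9.65 shift [0.0073 0.0332 0.1006] rot [-0.002  0.    -0.001] tcp [0.6352 0.0148 0.2126]
grey
[667.3  25.7] 13.1 0.086 body 667.2 25.9 44.1 33.5 xaxis deg 5.7 0.0682
[661.3  87.4] 12.8 0.086 body 661.4 87.5 44.3 34.0 xaxis deg 7.3 0.0681
[660.  144.3] 12.7 0.0861 body 659.8 141.8 28.8 44.2 xaxis deg -1.1 0.0682
blue
[452.  -41.2] 13.2 0.0782 body 452.1 -41.0 34.7 44.9 xaxis deg -3.5 0.0605
```

{"method": "jog_arm", "body": {"ticks": "0.003 0.015 0.01 0 0 0 | 0.007 0.033 0.03 0 0 0 | 0.0073 0.0332 0.06 0 0 0 | 0.0073 0.0332 0.09 0 0 0 | 0.0073 0.0332 0.1006 0 0 0", "quiet": true}}

```text
ok
```

{"method": "jog_arm", "body": {"ticks": "0 0 0 0 0 0 | 0 0 0 0 0 0 | 0 0 0 0 0 0", "quiet": true}}

```text
ok
```

```bash
python3 go.py .6673 .0256 .112 6.2
```

```text
clock 10.5 shift [-0.0004 -0.0025  0.0027] rot [ 0.003 -0.    -0.001] tcp [0.6697 0.0262 0.1147]
```

{"method": "jog_arm", "body": {"ticks": "0 0 0 0 0 0 | 0 0 0 0 0 0 | 0 0 0 0 0 0 | 0 0 0 0 0 0 | 0 0 0 0 0 0", "aperture": 0.03, "grip_force": 40}}

```text
clock: 11.0
tcp_pos: [0.6693, 0.0265, 0.1135]
orientation: [2.098, 2.338, 0.001]
contact_force: [-0.5, 0.4, 5.3]
grip_width: 0.0437
gripper_force: 42.3
```

{"method": "jog_arm", "body": {"ticks": "0 0 0 0 0 0 | 0 0 0 0 0 0 | 0 0 -0.01 0 0 0 | 0 0 -0.03 0 0 0 | 0 0 -0.055 0 0 0"}}

```text
clock: 11.5
tcp_pos: [0.6677, 0.0264, 0.1673]
orientation: [-2.097, -2.337, 0.004]
contact_force: [-0.0, 0.5, -1.8]
grip_width: 0.0433
gripper_force: 41.5
```

{"method": "jog_arm", "body": {"ticks": "0 0 -0.015 0 0 0 | 0 0 -0.025 0 0 0 | 0 0 -0.025 0 0 0 | 0 0 -0.025 0 0 0"}}

```text
clock: 11.9
tcp_pos: [0.6683, 0.0266, 0.1921]
orientation: [-2.097, -2.338, 0.001]
contact_force: [0.4, 1.0, -1.8]
grip_width: 0.0433
gripper_force: 41.5
```

```bash
python3 go.py .4585 .0186 .19 -2.85
```

```text
clock 11.9 shift [ 0.0147 -0.2095  0.0023] rot [-0.001 -0.     0.158] tcp [0.6683 0.0266 0.1921]
```

{"method": "jog_arm", "body": {"ticks": "0.001 -0.01 0 0 0 0.01 | 0.002 -0.035 0 0 0 0.03 | 0.004 -0.065 0 0 0 0.06 | 0.006 -0.095 0 0 0 0.08 | 0.007 -0.12 0 0 0 0.08", "quiet": true}}

```text
ok
```

{"method": "jog_arm", "body": {"ticks": "0.001 -0.025 0 0 0 0.02 | 0.002 -0.05 0 0 0 0.04 | 0.003 -0.07 0 0 0 0.06 | 0.0035 -0.085 0 0 0 0.078 | 0.004 -0.09 0 0 0 0.078", "quiet": true}}

```text
ok
```

{"method": "jog_arm", "body": {"ticks": "0 0 0 0 0 0 | 0 0 0 0 0 0 | 0 0 0 0 0 0"}}

```text
clock: 13.2
tcp_pos: [0.4595, 0.022, 0.1928]
orientation: [2.276, 2.165, 0.001]
contact_force: [0.7, 0.3, -1.9]
grip_width: 0.0431
gripper_force: 41.5
```

```bash
python3 go.py .4585 .0193 .1055 -2.85
```

```text
clock 13.2 shift [-0.0027 -0.0009  0.0873] rot [ 0.001  0.    -0.   ] tcp [0.4595 0.022  0.1928]
```

{"method": "jog_arm", "body": {"ticks": "-0.002 -0.001 0.01 0 0 0 | -0.0027 -0.001 0.03 0 0 0 | -0.0027 -0.001 0.055 0 0 0 | -0.0027 -0.001 0.072 0 0 0 | -0.0027 -0.001 0.081 0 0 0", "quiet": true}}

```text
ok
```

{"method": "jog_arm", "body": {"ticks": "0 0 0 0 0 0 | 0 0 0.002 0 0 0 | 0 0 0.004 0 0 0 | 0 0 0.005 0 0 0 | 0 0 0.005 0 0 0"}}

```text
clock: 14.2
tcp_pos: [0.4578, 0.0194, 0.1071]
orientation: [2.276, 2.165, 0.001]
contact_force: [0.2, -0.1, -1.2]
grip_width: 0.0435
gripper_force: 41.5
```

{"method": "jog_arm", "body": {"ticks": "0 0 0 0 0 0 | 0 0 0 0 0 0"}}

```text
clock: 14.4
tcp_pos: [0.4576, 0.0194, 0.107]
orientation: [2.276, 2.165, 0.001]
contact_force: [0.0, 0.4, -1.1]
grip_width: 0.0431
gripper_force: 41.5
```

```bash
python3 go.py .4585 .0193 .1055 -2.85
```

```text
clock 14.4 shift [-0.      0.0009  0.0015] rot [ 0. -0. -0.] tcp [0.4576 0.0194 0.107 ]
```

{"method": "jog_arm", "body": {"ticks": "0 0 0.001 0 0 0 | 0 0 0.0018 0 0 0 | 0 0 0.0018 0 0 0"}}

```text
clock: 14.7
tcp_pos: [0.4576, 0.0193, 0.1054]
orientation: [-2.276, -2.165, -0.001]
contact_force: [-1.3, -0.1, 7.1]
grip_width: 0.0434
gripper_force: 42.4
```

{"method": "jog_arm", "body": {"ticks": "0 0 0 0 0 0 | 0 0 0 0 0 0 | 0 0 0 0 0 0 | 0 0 0 0 0 0 | 0 0 0 0 0 0", "aperture": 0.085}}

```text
clock: 15.2
tcp_pos: [0.4575, 0.0193, 0.1049]
orientation: [-2.276, -2.165, 0.0]
contact_force: [-0.2, 0.2, 0.2]
grip_width: 0.0853
gripper_force: 0.0
```

{"method": "jog_arm", "body": {"ticks": "0 0 -0.02 0 0 0 | 0 0 -0.05 0 0 0 | 0 0 -0.08 0 0 0 | 0 0 -0.1 0 0 0 | 0 0 -0.11 0 0 0", "quiet": true}}

```text
ok
```

```bash
python3 go.py .6612 .0878 .2135 7
```

```text
clock 15.7 shift [0.0785 0.1994 0.0036] rot [ 0.002 -0.001 -0.172] tcp [0.4582 0.0193 0.2165]
```

{"method": "jog_arm", "body": {"ticks": "0.01 0.025 0 0 0 -0.03 | 0.025 0.065 0 0 0 -0.07 | 0.04 0.105 0 0 0 -0.11 | 0.055 0.145 0 0 0 -0.15 | 0.068 0.175 0 0 0 -0.172", "quiet": true}}

```text
ok
```

{"method": "jog_arm", "body": {"ticks": "0 0 0 0 0 0 | 0 0 0 0 0 0 | 0 0 0 0 0 0", "quiet": true}}

```text
ok
```

```bash
python3 go.py .6612 .0878 .112 7
```

```text
clock 16.5 shift [0.0069 0.0281 0.1022] rot [-0.002  0.    -0.001] tcp [0.6344 0.0776 0.2143]
```

{"method": "jog_arm", "body": {"ticks": "0.003 0.015 0.01 0 0 0 | 0.0069 0.027 0.03 0 0 0 | 0.0069 0.027 0.06 0 0 0 | 0.0069 0.027 0.09 0 0 0 | 0.0069 0.027 0.103 0 0 0", "quiet": true}}

```text
ok
```

{"method": "jog_arm", "body": {"ticks": "0 0 0 0 0 0 | 0 0 0 0 0 0 | 0 0 0 0 0 0", "quiet": true}}

```text
ok
```

```bash
python3 go.py .6612 .0878 .112 7
```

```text
clock 17.3 shift [-0.0005 -0.0015  0.0018] rot [ 0.003 -0.    -0.001] tcp [0.6626 0.0885 0.1138]
```

{"method": "jog_arm", "body": {"ticks": "0 0 0 0 0 0 | 0 0 0 0 0 0 | 0 0 0 0 0 0 | 0 0 0 0 0 0 | 0 0 0 0 0 0", "aperture": 0.03, "grip_force": 40}}

```text
clock: 17.8
tcp_pos: [0.6622, 0.0887, 0.1127]
orientation: [2.082, 2.352, 0.002]
contact_force: [-0.1, 0.3, 5.9]
grip_width: 0.0432
gripper_force: 42.0
```

{"method": "jog_arm", "body": {"ticks": "0 0 0 0 0 0 | 0 0 0 0 0 0 | 0 0 -0.01 0 0 0 | 0 0 -0.03 0 0 0 | 0 0 -0.055 0 0 0", "quiet": true}}

```text
ok
```

{"method": "jog_arm", "body": {"ticks": "0 0 -0.015 0 0 0 | 0 0 -0.025 0 0 0 | 0 0 -0.025 0 0 0 | 0 0 -0.025 0 0 0"}}

```text
clock: 18.7
tcp_pos: [0.6612, 0.0887, 0.1913]
orientation: [-2.081, -2.352, 0.001]
contact_force: [-1.5, -0.1, -1.0]
grip_width: 0.0435
gripper_force: 41.3
```

```bash
python3 go.py .4615 .0786 .19 -2.85
```

```text
clock 18.7 shift [ 0.0143 -0.1995  0.0015] rot [-0.001 -0.     0.172] tcp [0.6612 0.0887 0.1913]
```

{"method": "jog_arm", "body": {"ticks": "0.001 -0.01 0 0 0 0.01 | 0.002 -0.035 0 0 0 0.03 | 0.004 -0.065 0 0 0 0.06 | 0.006 -0.095 0 0 0 0.086 | 0.007 -0.115 0 0 0 0.086", "quiet": true}}

```text
ok
```

{"method": "jog_arm", "body": {"ticks": "0 -0.025 0 0 0 0.02 | 0 -0.05 0 0 0 0.04 | 0 -0.07 0 0 0 0.06 | 0 -0.082 0 0 0 0.086 | 0 -0.085 0 0 0 0.086", "quiet": true}}

```text
ok
```

{"method": "jog_arm", "body": {"ticks": "0 0 0 0 0 0 | 0 0 0 0 0 0 | 0 0 0 0 0 0"}}

```text
clock: 20.0
tcp_pos: [0.4624, 0.0785, 0.192]
orientation: [2.276, 2.165, 0.0]
contact_force: [0.8, 0.0, -1.4]
grip_width: 0.0435
gripper_force: 41.3
```

```bash
python3 go.py .4615 .0793 .1047 -2.85
```

```text
clock 20.0 shift [ 0.0008 -0.001   0.0873] rot [ 0.001  0.    -0.   ] tcp [0.4624 0.0785 0.192 ]
```

{"method": "jog_arm", "body": {"ticks": "0.0008 -0.001 0.01 0 0 0 | 0.0008 -0.001 0.03 0 0 0 | 0.0008 -0.001 0.055 0 0 0 | 0.0008 -0.001 0.072 0 0 0 | 0.0008 -0.001 0.081 0 0 0", "quiet": true}}

```text
ok
```

{"method": "jog_arm", "body": {"ticks": "0 0 0 0 0 0 | 0 0 0.002 0 0 0 | 0 0 0.004 0 0 0 | 0 0 0.005 0 0 0 | 0 0 0.005 0 0 0"}}

```text
clock: 21.0
tcp_pos: [0.4609, 0.0795, 0.1063]
orientation: [2.276, 2.165, 0.001]
contact_force: [0.8, -0.2, -2.1]
grip_width: 0.0435
gripper_force: 41.3
```

{"method": "jog_arm", "body": {"ticks": "0 0 0 0 0 0 | 0 0 0 0 0 0", "quiet": true}}

```text
ok
```

```bash
python3 go.py .4615 .0793 .1047 -2.85
```

```text
clock 21.2 shift [-0.0001  0.0006  0.0015] rot [ 0. -0. -0.] tcp [0.4609 0.0794 0.1062]
```

{"method": "jog_arm", "body": {"ticks": "0 0 0.001 0 0 0 | 0 0 0.0018 0 0 0 | 0 0 0.0018 0 0 0"}}

```text
clock: 21.5
tcp_pos: [0.4609, 0.0794, 0.1047]
orientation: [-2.276, -2.165, -0.001]
contact_force: [-2.1, 0.6, 7.7]
grip_width: 0.0431
gripper_force: 42.3
```

{"method": "jog_arm", "body": {"ticks": "0 0 0 0 0 0 | 0 0 0 0 0 0 | 0 0 0 0 0 0 | 0 0 0 0 0 0 | 0 0 0 0 0 0", "aperture": 0.085}}

```text
clock: 22.0
tcp_pos: [0.4608, 0.0793, 0.1041]
orientation: [-2.276, -2.165, 0.0]
contact_force: [0.5, 0.1, 0.1]
grip_width: 0.0849
gripper_force: 0.0
```

{"method": "jog_arm", "body": {"ticks": "0 0 -0.02 0 0 0 | 0 0 -0.05 0 0 0 | 0 0 -0.08 0 0 0 | 0 0 -0.1 0 0 0 | 0 0 -0.11 0 0 0", "quiet": true}}

```text
ok
```

```bash
python3 go.py .6597 .1443 .2135 -1.2
```

```text
clock 22.5 shift [0.0746 0.1948 0.0027] rot [ 0.002 -0.001 -0.029] tcp [0.4614 0.0795 0.2157]
```

{"method": "jog_arm", "body": {"ticks": "0.01 0.025 0 0 0 -0.01 | 0.025 0.065 0 0 0 -0.02 | 0.04 0.105 0 0 0 -0.029 | 0.055 0.145 0 0 0 -0.029 | 0.066 0.172 0 0 0 -0.029", "quiet": true}}

```text
ok
```

{"method": "jog_arm", "body": {"ticks": "0 0 0 0 0 0 | 0 0 0 0 0 0 | 0 0 0 0 0 0", "quiet": true}}

```text
ok
```

```bash
python3 go.py .6597 .1443 .112 -1.2
```

```text
clock 23.3 shift [0.0089 0.025  0.1014] rot [-0.002  0.    -0.001] tcp [0.6347 0.136  0.2135]
```

{"method": "jog_arm", "body": {"ticks": "0.003 0.015 0.01 0 0 0 | 0.0085 0.024 0.03 0 0 0 | 0.0085 0.024 0.06 0 0 0 | 0.0085 0.024 0.09 0 0 0 | 0.0085 0.024 0.1025 0 0 0", "quiet": true}}

```text
ok
```

{"method": "jog_arm", "body": {"ticks": "0 0 0 0 0 0 | 0 0 0 0 0 0 | 0 0 0 0 0 0", "quiet": true}}

```text
ok
```

```bash
python3 go.py .6597 .1443 .112 -1.2
```

```text
clock 24.1 shift [-0.0004 -0.0012  0.0016] rot [ 0.003 -0.001 -0.   ] tcp [0.6609 0.1447 0.1136]
```

{"method": "jog_arm", "body": {"ticks": "0 0 0 0 0 0 | 0 0 0 0 0 0 | 0 0 0 0 0 0 | 0 0 0 0 0 0 | 0 0 0 0 0 0", "aperture": 0.03, "grip_force": 40}}

```text
clock: 24.6
tcp_pos: [0.6605, 0.1447, 0.1125]
orientation: [2.244, 2.198, 0.002]
contact_force: [-1.0, -0.1, 5.8]
grip_width: 0.0436
gripper_force: 42.1
```

{"method": "jog_arm", "body": {"ticks": "0 0 0 0 0 0 | 0 0 0 0 0 0 | 0 0 -0.01 0 0 0 | 0 0 -0.03 0 0 0 | 0 0 -0.055 0 0 0", "quiet": true}}

```text
ok
```

{"method": "jog_arm", "body": {"ticks": "0 0 -0.015 0 0 0 | 0 0 -0.025 0 0 0 | 0 0 -0.025 0 0 0 | 0 0 -0.025 0 0 0"}}

```text
clock: 25.5
tcp_pos: [0.6596, 0.1448, 0.191]
orientation: [-2.244, -2.198, 0.001]
contact_force: [-0.4, -0.4, -1.4]
grip_width: 0.0437
gripper_force: 41.4
```

```bash
python3 go.py .4645 .1388 .19 -2.85
```

```text
clock 25.5 shift [-0.01   -0.1949  0.0012] rot [-0.001  0.     0.029] tcp [0.6596 0.1448 0.191 ]
```

{"method": "jog_arm", "body": {"ticks": "0 -0.01 0 0 0 0.01 | -0.002 -0.035 0 0 0 0.02 | -0.004 -0.065 0 0 0 0.029 | -0.005 -0.095 0 0 0 0.029 | -0.006 -0.115 0 0 0 0.029", "quiet": true}}

```text
ok
```

{"method": "jog_arm", "body": {"ticks": "-0.001 -0.025 0 0 0 0 | -0.003 -0.05 0 0 0 0 | -0.005 -0.07 0 0 0 0 | -0.006 -0.078 0 0 0 0 | -0.006 -0.08 0 0 0 0", "quiet": true}}

```text
ok
```

{"method": "jog_arm", "body": {"ticks": "0 0 0 0 0 0 | 0 0 0 0 0 0 | 0 0 0 0 0 0"}}

```text
clock: 26.8
tcp_pos: [0.4656, 0.1391, 0.1917]
orientation: [2.276, 2.164, 0.001]
contact_force: [0.6, 0.2, -0.8]
grip_width: 0.0434
gripper_force: 41.4
```

```bash
python3 go.py .4645 .1388 .1045 -2.85
```

```text
clock 26.8 shift [-0.0003 -0.0011  0.0872] rot [ 0.001  0.    -0.001] tcp [0.4656 0.1391 0.1917]
```

{"method": "jog_arm", "body": {"ticks": "0 -0.001 0.01 0 0 0 | 0 -0.001 0.03 0 0 0 | 0 -0.001 0.055 0 0 0 | 0 -0.001 0.072 0 0 0 | 0 -0.001 0.081 0 0 0", "quiet": true}}

```text
ok
```

{"method": "jog_arm", "body": {"ticks": "0 0 0 0 0 0 | 0 0 0.002 0 0 0 | 0 0 0.004 0 0 0 | 0 0 0.005 0 0 0 | 0 0 0.005 0 0 0"}}

```text
clock: 27.8
tcp_pos: [0.4639, 0.1393, 0.106]
orientation: [2.276, 2.165, 0.001]
contact_force: [0.7, 0.4, -1.1]
grip_width: 0.0436
gripper_force: 41.4
```

{"method": "jog_arm", "body": {"ticks": "0 0 0.001 0 0 0 | 0 0 0.0018 0 0 0 | 0 0 0.0018 0 0 0"}}

```text
clock: 28.1
tcp_pos: [0.4639, 0.1392, 0.1043]
orientation: [-2.276, -2.165, -0.001]
contact_force: [-2.1, 0.0, 5.3]
grip_width: 0.0434
gripper_force: 42.0
```

```bash
python3 go.py .4645 .1388 .1045 -2.85
```

```text
clock 28.1 shift [-0.0004  0.0006 -0.0002] rot [ 0.    -0.001 -0.   ] tcp [0.4639 0.1392 0.1043]
```

Black is on the floor. I release it, back off up and sideways, then check.

{"method": "jog_arm", "body": {"ticks": "0 0 0 0 0 0 | 0 0 0 0 0 0 | 0 0 0 0 0 0 | 0 0 0 0 0 0 | 0 0 0 0 0 0", "aperture": 0.085}}

```text
clock: 28.6
tcp_pos: [0.4637, 0.1391, 0.1038]
orientation: [-2.276, -2.165, 0.0]
contact_force: [-0.4, 0.1, -0.1]
grip_width: 0.0848
gripper_force: 0.0
```

{"method": "jog_arm", "body": {"ticks": "0 0 -0.02 0 0 0 | 0 0 -0.05 0 0 0 | 0 0 -0.09 0 0 0 | 0 0 -0.13 0 0 0 | 0 0 -0.17 0 0 0", "quiet": true}}

```text
ok
```

{"method": "jog_arm", "body": {"ticks": "0 0.03 0 0 0 0 | 0 0.07 0 0 0 0 | 0 0.11 0 0 0 0 | 0 0.14 0 0 0 0 | 0 0.15 0 0 0 0"}}

```text
clock: 29.6
tcp_pos: [0.6158, 0.1311, 0.2736]
orientation: [2.276, 2.163, -0.0]
contact_force: [-0.5, 0.3, -0.2]
grip_width: 0.085
gripper_force: 0.0
```

{"method": "jog_arm", "body": {"ticks": "0 0 0 0 0 0 | 0 0 0 0 0 0 | 0 0 0 0 0 0", "quiet": true}}

```text
ok
```

Run:
```python
from meas import *
from an import *
p,d=grab_frame("top");cv2.imwrite("pics/top9.png",p)
for n,(c,p,d) in {"top":(camera_info("top"),p,d),"w":meas("w9")}.items():
    P=cloud(c,d);u=np.array([.0497,.9988]);print(n)
    for t in hoods(P,d>0,(.4,.52,-.1,.2),.061,.079):
        v=t[0]-np.array([459.3,48.6]);print(*t,"rack xy",np.round([v@[u[1],-u[0]],v@u],1))
```

```text
top
[452.7 -40.6] 12.7 0.0798 body 452.7 -40.8 33.9 44.1 xaxis deg -3.6 0.062 rack xy [ -2.2 -89.4]
[457.4  18.4] 12.4 0.0801 body 457.2 18.7 33.1 44.3 xaxis deg -0.1 0.0621 rack xy [ -0.4 -30.3]
[459.9  79. ] 12.5 0.0797 body 460.0 78.7 34.1 43.9 xaxis deg -2.7 0.0621 rack xy [-0.9 30.4]
[463.2 138.9] 12.3 0.0797 body 463.0 139.4 34.3 44.0 xaxis deg -3.5 0.0621 rack xy [-0.6 90.4]
w
[453.   20.7] 11.8 0.0783 body 444.2 27.4 47.7 23.8 xaxis deg 38.3 0.0606 rack xy [ -4.9 -28.2]
[458.6  78.1] 12.8 0.0783 body 458.7 78.5 34.7 44.4 xaxis deg -2.3 0.0605 rack xy [-2.2 29.4]
[461.7 139. ] 13.1 0.0783 body 461.7 139.6 33.8 44.5 xaxis deg -2.8 0.0605 rack xy [-2.1 90.4]
```

View pics/top9.png

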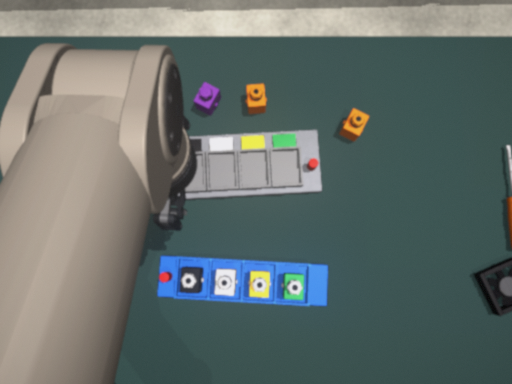

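The top view shows all four hoods upright in the blue pockets. Counting from the blue post, black is at (190,280), white (225,283), yellow (260,285) and green (294,288). Each measures within 3 mm of its pocket centre in the top view, and the arm is clear.

```bash
python3 -c "
from bench import r
print(r.hand_in())"
```

```text
the job is handed in; nothing more can be done
None
```

I moved all four hoods into the blue rack in reverse order (black nearest its red post, then white, yellow, green), each upright and within about 3 mm of its pocket centre in the final top view, with the arm clear; I handed in at about 30 s, but no verdict came back.

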